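Wedge the rocking plaster vibrator

ROBOT

A 7-joint arm with a two-finger parallel gripper is mounted at the origin on a cart in front of the work surface, level with it; the furniture and walls round the work are solid. World frame = base frame: x ahead of the robot, y to its left, z up, the work surface at z = 0. Lengths are in mm, angles in degrees, forces in N, time in s.
With the tool pointing down it reaches from about 425 to 950 mm from the base axis. Payload 4.7 kg.
Tool frame: the origin (TCP) lies at the very end of the fingers, on their centre line; the grasp point (between the pads) lies env.grasp_offset behind it (env.grasp_offset is the distance from the TCP to the grasp point, in mm); z points along the fingers, y is the line along which they close (so a half turn about z gives the same grasp; the last joint's range is limited). The gripper opens to 87 mm and grips with 3 to 60 N. Pads are 19 mm wide; open, the fingers measure 117 mm over their backs; the gripper's body (75 mm by 190 mm) begins 51 mm behind the grasp point.
Start: joints at [-76.083, 26.849, -2.785, 87.806, 1.381, 65.374, -4.715], TCP at [181.172, 650.251, 222.573] pointing down, gripper open.
Joint ranges: [-148.3, 148.3], [-19.14, 114.17], [-79.39, 73.82], [5.75, 140.21], [-59.74, 239.74], [12.07, 113.84], [-152.46, 152.46]. Speed limits (degrees/s): [147.25, 147.25, 180, 180, 180, 180, 180].

INTERFACE

Orientations are given as a 3x3 rotation matrix whose columns are the frame's x, y, z axes.
In Python, from rig import get_obs, viewer, env gives the robot as it stands. The module is installed in compiled form; this text tells all that it offers.
- The arm moves only by the tool apply_moves, never from a script. Its argument "plan" is a list that holds one entry, the list of rows, each a list of 7 numbers: the shift along the tool's x, y, z in mm, then the turn, a rotation vector about the tool's x, y, z in degrees, then the opening, from 0 (shut) to 1 (fully open). In form: [[[tx, ty, tz, rx, ry, rz, gripper], ...]]. A call has 1 to 20 rows; each row is the pose to reach, as a shift and turn from the pose commanded when the call began, along the tool's axes at that moment; what a row does not reach only later rows make up. A row lasts 1/12 s, in which the tool goes at most 41.7 mm and 7.16 degrees, less where a joint would pass 70% of its speed; a pose out of reach is approached as far as the arm can. A call with a gripper value outside its range is refused whole. The fingers move at their own pace and stop on an object; the grip force is fixed at half the most. Time passes only in rows, so rows that repeat a pose let the fingers close. It gives the time, the measured TCP pose, the force, the opening and the grip force at its end, in the units of the state.
- get_obs(): the state, without advancing time (a new reading comes with each control period).
- viewer.capture(name): name is "scene" or "top" or "wrist"; returns a dict with "frame" (480x640x3 uint8, red, green, blue), "vfov" (degrees; the focal length in pixels is half the picture's height over the tangent of half this angle, whatever the lens; pixels are square), "cx", "cy" (the principal point, pixels), "extrinsics" (4x4, takes a point from camera to world coordinates). Camera axes: x right, y up, looking along -z (the intrinsics and any distortion apply to the point x, -y, -z); pixel columns grow to the right and rows downward; lengths in mm; the calibration is good to about 2 mm. A picture is of the moment at which its call begins. There is no depth.
- env.job_done(): hands the job in; it is judged then, once.
Trained networks look in a picture, given as the dict that the camera call returned (one of the last four; its "shot" number tells which), for a name from the list of things; names that differ only in an ending like _2 or _b are one class to them, and where a whole thing is asked for, a point or a joint stands for the part that bears it (a point fixed in the world has none). Each returns a list of dicts, best first, with "confidence" (0 to 1); they miss things now and then, are a little off and sometimes report something else, mostly with a low value. They report only what shows in the picture. A call takes as long as a camera call. They do not tell look-alikes from the thing itself.
- viewer.masks_of(target, picture): "region" (480x640 bool, what is visible of it) and "box" ([left, top, width, height] in pixels, round what is visible of it).
The state is a dict: "time_s": time; "q": joint angles; "qvel": joint speeds; "joint_torque": joint torques, N m; "tcp_pos": TCP position; "ee_rot": TCP orientation; "ft_force": force on the tool from outside, world axes, zero at the start; "moment": the same for the moment, N m; "gripper_width": opening from 0.0 (shut) to 1.0 (fully open); "grip_force": force on a finger pad.
Only numpy, scipy, OpenCV 4.12 (cv2) and the standard library are available. Lean on these libraries where they do the work, as an engineer would, in place of code of your own. Each camera call takes 0.05 s, during which the arm holds its last target. There are 200 camera calls.

TASK

The blue plaster vibrator rocks on the bench because its near right foot is too short. Press the round corner pad with the yellow dot, above that foot, so that the machine rocks down and you feel the play; then push the orange wedge along the bench under the short foot until it is snug, and press the same pad again firmly to prove that the machine stays level and no longer rocks (push further and press again if it does). Keep the wedge flat on the bench, do not lift it, shove the vibrator along or disturb the things standing around, and leave everything standing by itself at the end.

Things in the scene. Friction and masses are not known exactly. Their poses are not given: they have to be found in the camera images.
- vibrator: Plaster vibrator, loose: blue box 170 (x) x 200 (y) x 63 mm high with its 18 mm feet, about 3 kg. Origin at bench level under its centre; z up, y to its left; front with dial and red switch faces -x. On top a 5 mm black plate and 7 mm black corner pads. Feet (14 mm wide soles) at x +-65, y +-80 mm; the one at (-65, -80) is 5.5 to 9.5 mm too short (varies). It rests level on the other three.
- press_pad: The round black rubber corner pad with a yellow dot above the short foot, fixed on the vibrator, 34 mm in diameter, 7 mm high; origin at the centre of its underside.
- pad_top (a point): Centre of the top of the dotted pad, 70 mm above the bench when the vibrator is level; the place to press. 3 to 4.5 N here rocks the unwedged vibrator until the short foot meets the bench (tilt 0.05 to 0.10 rad); a firm press is 8 to 15 N. Axes as the vibrator's.
- foot_place (a point): Point of the vibrator at bench level under the centre of the short foot (edge of its sole 7 mm from it); axes as the vibrator's. The wedge goes in along this frame's +y; its heel stays outside.
- wedge: Orange plastic wedge 120 mm long, 50 g, loose. Origin on its sole at mid length, z up, thin end along its +y. Ramp 36 mm wide, 3 mm thick at the tip, rising 1 mm in 10 over 108 mm, then an upright heel block 40 wide, 12 long, 24 mm high. It lies to the right of the vibrator, pointing roughly at the short foot.
- wedge_tip (a point): Middle of the wedge's thin edge, 1.5 mm above its sole; axes as the wedge's. Starts 30 to 70 mm from the edge of the short foot's sole; the wedge is snug when it is 25 to 65 mm past that edge. Then the pushing force rises sharply: some 5 N is enough, above roughly 12 N the vibrator may be jacked up or slide.
- wedge_heel (a point): Centre of the wedge's flat rear face (faces the wedge's -y), 12 mm above its sole; the place to push. Axes as the wedge's.
- cast: Grey-white plaster jaw cast 49x60x36 mm, to be left alone; origin at the centre of its underside.
- impression_tray: Steel impression tray 83x76x12 mm, to be left alone; origin at the centre of its underside.
- crucible: Clay crucible 53 mm wide, 44 mm high, to be left alone; origin at the centre of its underside.
Things that resemble listed ones, but are neither listed nor needed, are in the scene too. There is more than one size of the wedge; the one meant has the size given above.

How it is judged:
By the outcome, as a careful person would: the job done as asked, in the order asked, and still so for the second after the job is handed in, with the robot touching nothing.
It also fails if it takes over 58 s, if anything falls off the work surface, if the arm or the gripper's body presses on something with over 40 N, if the wrist force passes 120 N, or if a joint passes its speed limit or range.

## Working session

There is one attempt and no reset: what is moved stays moved. The work goes in short steps, Python scripts to look and compute and a tool call to move; the robot and the scene stay as the last step left them, time stands still between calls to the robot, and variables do not carry over. Pictures are saved under pics/ and viewed, at most 10 in all, crops included, and the job is handed in when it is done.

Besides the shell and the picture viewer there is one more tool, called after "Call:" as a command line: name --argument value ..., lists and objects as JSON in quotes. apply_moves: Moves the arm, as the interface text tells. Its arguments: {"type":"object","properties":{"plan":{"type":"array"}},"required":["plan"]}

```bash
mkdir -p pics
cat > h.py <<'E'
import numpy as np, cv2
from rig import get_obs, viewer, env
def cam(p):
    f=240/np.tan(np.radians(p["vfov"])/2); return f,p["cx"],p["cy"],np.array(p["extrinsics"])
def ray(p,u,v,z):
    f,cx,cy,E=cam(p); d=E[:3,:3]@np.array([(u-cx)/f,-(v-cy)/f,-1]); o=E[:3,3]
    return o+d*(z-o[2])/d[2]
def proj(p,P):
    f,cx,cy,E=cam(p); c=E[:3,:3].T@(np.asarray(P,float)-E[:3,3]); return np.array([cx+f*c[0]/-c[2],cy-f*c[1]/-c[2]])
def save(p,n): cv2.imwrite(f"pics/{n}.png",p["frame"][:,:,::-1])
E
python3 - <<'E'
from h import *
o=get_obs();print(o["tcp_pos"],o["ee_rot"],o["ft_force"],env.grasp_offset,o["time_s"])
for c in ["scene","top"]:
    p=viewer.capture(c);save(p,c+"0");print(c,p["vfov"],p["cx"],p["cy"],np.round(p["extrinsics"],3).tolist(),[k for k in p])
    for n in ["vibrator","press_pad","wedge","cast","impression_tray","crucible"]:
        for m in viewer.masks_of(n,p)[:3]:
            ys,xs=np.nonzero(m["region"]);print(n,round(m["confidence"],2),m["box"],xs.mean().round(1),ys.mean().round(1))
E
```

```text
[181.05281593 649.65202154 221.49427167] [[-9.63305293e-01  2.68407771e-01 -4.25022803e-04]
 [ 2.68408089e-01  9.63303421e-01 -1.90207297e-03]
 [-1.01105248e-04 -1.94635652e-03 -9.99998101e-01]] [-0.99987982 -0.34226459 -0.46929764] 18.700000000000003 0.0
scene 49.45637758122973 324.9505429220432 241.66489064366138 [[0.784, 0.387, -0.485, 22.234], [-0.62, 0.46, -0.635, -801.843], [-0.023, 0.799, 0.601, 727.4], [0.0, 0.0, 0.0, 1.0]] ['frame', 'vfov', 'cx', 'cy', 'extrinsics', 'shot']
vibrator 0.72 [249.3, 181.2, 102.1, 73.8] 300.4 219.3
press_pad 0.57 [284.8, 228.3, 14.2, 13.9] 290.7 234.6
wedge 0.91 [368.1, 283.1, 40.6, 20.7] 388.1 292.5
wedge 0.84 [365.7, 314.4, 51.9, 78.1] 391.4 353.1
wedge 0.72 [298.3, 273.3, 39.3, 35.8] 318.8 291.5
cast 0.71 [327.8, 250.4, 33.5, 29.1] 345.0 262.1
crucible 0.68 [281.4, 295.7, 27.4, 31.0] 294.4 311.0
top 46.45319414910411 326.1216133708811 240.82266564830064 [[0.01, 0.998, -0.056, 470.043], [-1.0, 0.01, -0.009, -125.48], [-0.008, 0.056, 0.998, 1118.052], [0.0, 0.0, 0.0, 1.0]] ['frame', 'vfov', 'cx', 'cy', 'extrinsics', 'shot']
vibrator 0.95 [192.0, 161.4, 112.9, 100.7] 248.3 209.7
press_pad 0.75 [326.1, 199.8, 24.0, 24.7] 336.2 213.5
press_pad 0.53 [275.2, 237.9, 15.2, 18.1] 283.9 248.0
wedge 0.85 [423.7, 222.5, 63.1, 81.4] 457.8 263.6
wedge 0.68 [313.0, 248.7, 69.2, 29.6] 346.7 261.4
cast 0.93 [324.8, 197.3, 25.0, 27.3] 336.1 213.8
impression_tray 0.84 [179.8, 260.7, 35.4, 45.7] 199.9 286.6
crucible 0.56 [358.8, 296.1, 23.8, 23.0] 370.5 306.6
```

View pics/scene0.png

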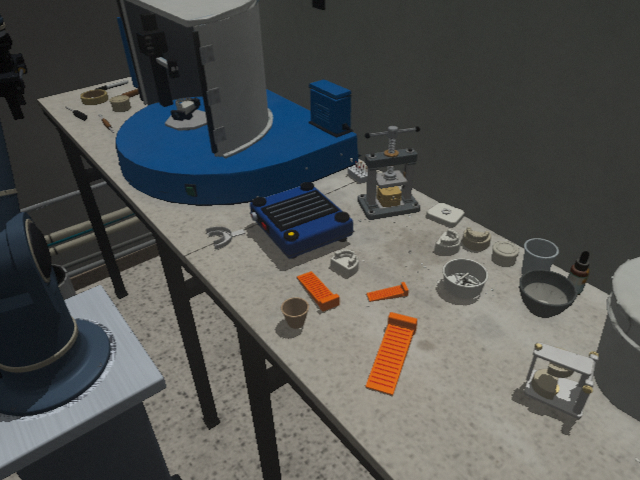

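View pics/top0.png

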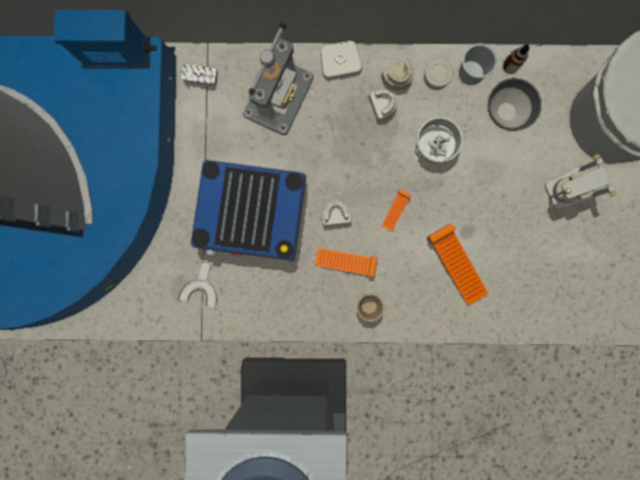

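The top picture shows the vibrator with the dotted pad at (284,248). The right-sized wedge is at (346,262) pointing left, with small and large look-alikes at (397,210) and (458,264). The cast is at (336,214) and the crucible at (370,307).

```bash
cat >> h.py <<'E'
from scipy.optimize import minimize
def comp(p,hsvlo,hsvhi,near=None):
    h=cv2.cvtColor(p["frame"],cv2.COLOR_RGB2HSV);m=cv2.inRange(h,hsvlo,hsvhi)
    m=cv2.morphologyEx(m,cv2.MORPH_CLOSE,np.ones((3,3)))
    n,l,s,c=cv2.connectedComponentsWithStats(m)
    i=1+min(range(n-1),key=lambda i:np.hypot(*(c[i+1]-near))+(1e4 if s[i+1,4]<8 else 0)); return (l==i),s[i],c[i]
def fitwedge(ps,near,x0):
    # vertices in the wedge frame
    V=np.array([[sx*18,60,z] for sx in(-1,1) for z in(0,3)]+[[sx*20,y,z] for sx in(-1,1) for y in(-60,-48) for z in(0,24)])
    ms=[comp(p,(4,150,80),(18,255,255),n)[0] for p,n in zip(ps,near)]
    def cost(x):
        a=np.radians(x[2]);R=np.array([[np.cos(a),-np.sin(a),0],[np.sin(a),np.cos(a),0],[0,0,1]]);c=0
        for p,m in zip(ps,ms):
            S=8;uv=np.array([proj(p,R@v+[x[0],x[1],0]) for v in V])
            ys,xs=np.nonzero(m);x1,y1=xs.min()-15,ys.min()-15;w,h=xs.max()-x1+15,ys.max()-y1+15
            im=np.zeros((h*S,w*S),np.uint8)
            for q in (V,):
                hull=cv2.convexHull(((uv-[x1,y1]+.5)*S).astype(np.int32));cv2.fillConvexPoly(im,hull,255)
            sm=cv2.resize(im,(w,h),interpolation=cv2.INTER_AREA)/255.
            c+=np.abs(sm-m[y1:y1+h,x1:x1+w]).sum()/m.sum()
        return c
    r=minimize(cost,x0,method="Nelder-Mead",options=dict(initial_simplex=np.array([x0]*4)+np.array([[0,0,0],[8,0,0],[0,8,0],[0,0,6]]),xatol=.05,fatol=1e-4))
    return r.x,r.fun
E
python3 - <<'E'
from h import *
t=viewer.capture("top");s=viewer.capture("scene")
for p,n in((t,(284,248)),(s,(291,234))):
    m,st,c=comp(p,(22,140,110),(35,255,255),n);print("dot",st,c,ray(p,*c,70))
for n in [(211,170),(295,181),(200,238),(284,248)]: print("pad",ray(t,*n,70).round(1))
c0=ray(t,346,262,6)
print("wedge top",fitwedge([t],[(346,262)],[c0[0],c0[1],0]))
print("wedge scene",fitwedge([s],[(319,291)],[c0[0],c0[1],0]))
for n,u in (("cast",(336,214)),("crucible",(370,307))): print(n,ray(t,*u,30).round(1))
# pads: dark circles refined
g=cv2.cvtColor(t["frame"],cv2.COLOR_RGB2GRAY)
for n in [(211,170),(295,181),(200,238)]:
    a=t["frame"][n[1]-13:n[1]+14,n[0]-13:n[0]+14].astype(int).max(2);ys,xs=np.nonzero(a<45);print(n,len(xs),xs.mean()+n[0]-13,ys.mean()+n[1]-13)
cv2.imwrite("pics/crop.png",cv2.resize(t["frame"][150:330,170:400,::-1],None,fx=3.4,fy=3.3,interpolation=cv2.INTER_CUBIC)[:600,:800])
E
```

```text
dot [280 245   8   7  44] [283.63636364 248.09090909] [513.91318067 -36.56542538  70.        ]
dot [288 232   6   3  15] [290.6 233.2] [514.61597985 -35.49110827  70.        ]
pad [660.5 103.2  70. ]
pad [641.  -56.2  70. ]
pad [531.4 121.1  70. ]
pad [514.1 -37.2  70. ]
wedge top (array([ 491.13930908, -153.92329583,   -9.7629216 ]), np.float64(0.11380597014925373))
wedge scene (array([ 492.01516793, -152.1303901 ,   -9.46116255]), np.float64(0.15857526473121547))
cast [ 583.2 -134.6   30. ]
crucible [ 403.2 -202.    30. ]
(211, 170) 15 210.06666666666666 170.0
(295, 181) 24 292.5416666666667 181.75
(200, 238) 53 200.50943396226415 236.20754716981133
```

View pics/crop.png

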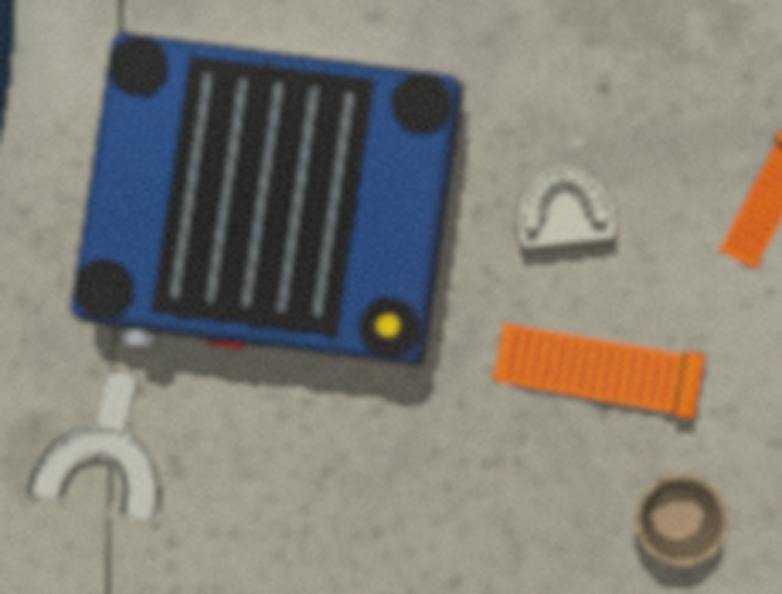

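The crop shows the wedge tip facing the dotted corner, with free space between the two. Measured values:
- Pad: about (514, -36).
- Vibrator yaw: about -7°.
- Wedge centre: (491.5, -153), yaw -9.6°.
- Tip: about 50 mm short of the sole edge, with about 3 mm lateral offset.

Now I'll swing the arm over.

Call:
apply_moves --plan '[[[-195,-257,-18,0,0,40,0],[-195,-257,-18,0,0,40,0],[-195,-257,-18,0,0,40,0],[-195,-257,-18,0,0,40,0],[-195,-257,-18,0,0,40,0],[-195,-257,-18,0,0,40,0],[-195,-257,-18,0,0,40,0],[-195,-257,-18,0,0,40,0],[-454,-517,-8,0,0,84,0],[-454,-517,-8,0,0,84,0],[-454,-517,-8,0,0,84,0],[-454,-517,-8,0,0,84,0],[-454,-517,-8,0,0,84,0],[-454,-517,-8,0,0,84,0],[-454,-517,-8,0,0,84,0],[-454,-517,-8,0,0,84,0],[-454,-517,-8,0,0,84,0],[-454,-517,-8,0,0,84,0],[-454,-517,-8,0,0,84,0],[-454,-517,-8,0,0,84,0]]]'

```text
time_s: 2.47
tcp_pos: [479.4, 31.1, 230.4]
ee_rot: [[0.166, 0.986, -0.001], [0.986, -0.166, 0.001], [0.001, -0.001, -1.0]]
ft_force: [-0.1, 0.5, 0.2]
gripper_width: -0.0
grip_force: 0.0
```

Run:
```python
from h import *
o=get_obs();print(o["time_s"],o["tcp_pos"].round(1),np.round(o["ee_rot"],3).tolist(),o["ft_force"],o["gripper_width"],np.round(o["q"],1))
p=viewer.capture("wrist");save(p,"w1");print(np.round(p["extrinsics"],3).tolist())
for P in [(514.2,-36,70),(491.5,-153,6)]: print(proj(p,P))
for n in ["press_pad","wedge"]:
    for m in viewer.masks_of(n,p)[:3]: print(n,m["confidence"],m["box"])
```

```text
2.4667 [479.4  31.1 230.4] [[0.166, 0.986, -0.001], [0.986, -0.166, 0.001], [0.001, -0.001, -1.0]] [-0.10248436  0.45525655  0.17711761] -0.0002477842518899008 [-37.9   8.3  32.8 114.4  -5.3  58.8 -12.1]
[[0.986, 0.159, 0.042, 490.687], [-0.164, 0.955, 0.247, 98.684], [-0.001, -0.251, 0.968, 391.564], [0.0, 0.0, 0.0, 1.0]]
[369.39939761 301.89887301]
[354.5340911  386.77093797]
```

View pics/w1.png

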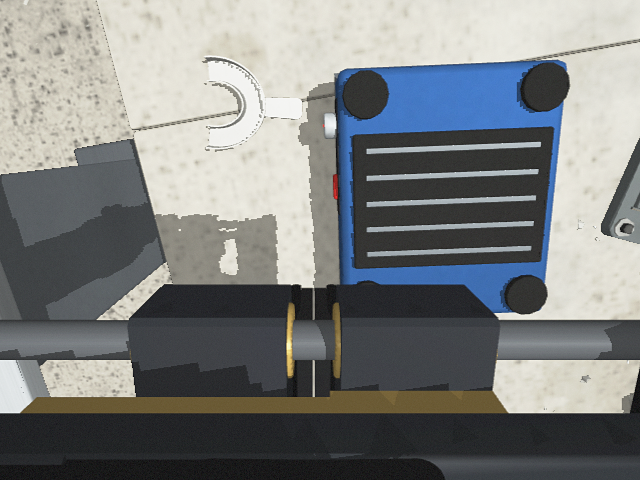

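The wrist view shows the vibrator, with its pads at (366,95), (545,87) and (525,295). The dotted pad is hidden behind the fingers, so I'll use the fixed-camera estimate and go above the pad.

Call:
apply_moves --plan '[[[-60,44,40,0,0,0,0],[-60,44,80,0,0,0,0],[-60,44,120,0,0,0,0],[-60,44,150,0,0,0,0],[-60,44,150,0,0,0,0],[-60,44,150,0,0,0,0],[-60,44,150,0,0,0,0]]]'

```text
time_s: 3.2
tcp_pos: [512.9, -35.2, 80.3]
ee_rot: [[0.165, 0.986, -0.001], [0.986, -0.165, 0.0], [-0.0, -0.001, -1.0]]
ft_force: [0.8, -0.4, 0.7]
gripper_width: 0.005
grip_force: 0.0
```

Run:
```python
from h import *
o=get_obs();print(o["time_s"],o["tcp_pos"].round(1),o["ft_force"])
p=viewer.capture("scene");save(p,"s1")
print(proj(p,(514,-36,70)))
cv2.imwrite("pics/s1c.png",cv2.resize(p["frame"][150:330,220:420,::-1],None,fx=3.3,fy=3.3,interpolation=cv2.INTER_CUBIC))
```

```text
3.2 [512.9 -35.2  80.3] [ 0.79836488 -0.36102458  0.71561574]
[290.50299218 233.41525074]
```

View pics/s1c.png

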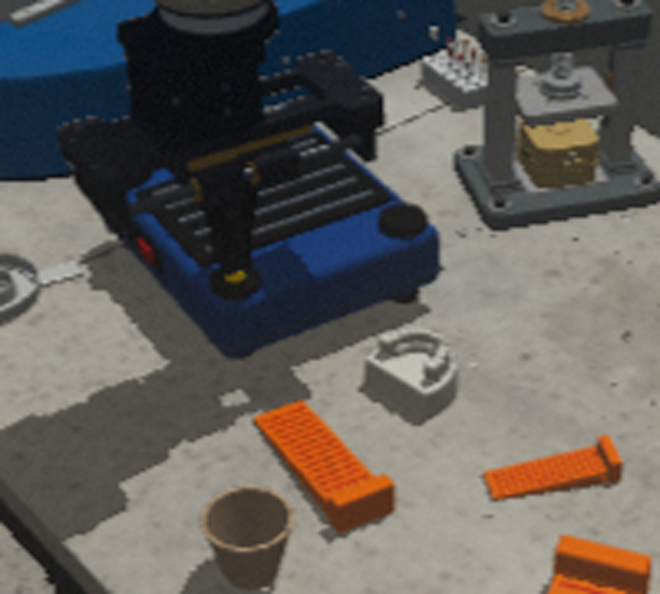

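The fingertips are right above the yellow dot, at crop (235,275). Now I'll press gently.

Call:
apply_moves --plan '[[[0,0,4,0,0,0,0],[0,0,7,0,0,0,0],[0,0,9,0,0,0,0],[0,0,10,0,0,0,0],[0,0,11,0,0,0,0],[0,0,12,0,0,0,0],[0,0,12,0,0,0,0],[0,0,12,0,0,0,0]]]'

```text
time_s: 3.92
tcp_pos: [512.7, -36.3, 68.6]
ee_rot: [[0.167, 0.986, -0.001], [0.986, -0.167, 0.0], [-0.0, -0.001, -1.0]]
ft_force: [-1.7, -0.9, 3.0]
gripper_width: 0.004
grip_force: 1.6
```

Call:
apply_moves --plan '[[[0,0,1,0,0,0,0],[0,0,2,0,0,0,0],[0,0,3,0,0,0,0],[0,0,3,0,0,0,0],[0,0,3,0,0,0,0]]]'

```text
time_s: 4.33
tcp_pos: [513.1, -36.3, 65.4]
ee_rot: [[0.166, 0.986, -0.0], [0.986, -0.166, -0.0], [-0.0, -0.0, -1.0]]
ft_force: [-2.6, -2.2, 4.0]
gripper_width: 0.007
grip_force: 1.9
```

Call:
apply_moves --plan '[[[0,0,1,0,0,0,0],[0,0,2,0,0,0,0],[0,0,2,0,0,0,0],[0,0,2,0,0,0,0]]]'

```text
time_s: 4.67
tcp_pos: [512.8, -36.5, 64.0]
ee_rot: [[0.167, 0.986, -0.001], [0.986, -0.167, 0.0], [0.0, -0.001, -1.0]]
ft_force: [-4.2, -2.7, 8.6]
gripper_width: 0.007
grip_force: 4.8
```

Call:
apply_moves --plan '[[[0,0,1,0,0,0,0],[0,0,1,0,0,0,0],[0,0,1,0,0,0,0]]]'

```text
time_s: 4.92
tcp_pos: [512.8, -36.6, 63.7]
ee_rot: [[0.167, 0.986, -0.001], [0.986, -0.167, 0.001], [0.001, -0.001, -1.0]]
ft_force: [-7.9, -2.2, 16.6]
gripper_width: 0.0
grip_force: 8.7
```

The play is felt: the pad dropped about 6 mm, then the force rose sharply. I'll release, lift and go behind the wedge heel.

Call:
apply_moves --plan '[[[0,0,-2,0,0,0,0],[0,0,-4,0,0,0,0],[0,0,-6,0,0,0,0],[0,0,-8,0,0,0,0],[0,0,-20,0,0,0,0],[0,0,-50,0,0,0,0],[-30,0,-60,0,0,0,0],[-70,0,-60,0,0,0,0],[-110,-2,-60,0,0,0,0],[-150,-2,-60,0,0,0,0],[-190,-2,-60,0,0,0,0],[-203,-2,-40,0,0,0,0],[-203,-2,0,0,0,0,0],[-203,-2,20,0,0,0,0],[-203,-2,20,0,0,0,0],[-203,-2,20,0,0,0,0]]]'

```text
time_s: 6.25
tcp_pos: [477.0, -235.9, 42.4]
ee_rot: [[0.166, 0.986, -0.002], [0.986, -0.166, 0.0], [0.0, -0.002, -1.0]]
ft_force: [1.1, 0.8, -0.0]
gripper_width: 0.012
grip_force: 0.0
```

Run:
```python
from h import *
o=get_obs();print(o["time_s"],o["tcp_pos"].round(1),o["ft_force"])
p=viewer.capture("wrist")
t=viewer.capture("top")
m,st,c=comp(t,(22,140,110),(35,255,255),(284,248));print("dot",c,ray(t,*c,70))
s=viewer.capture("scene")
m,st,c=comp(s,(22,140,110),(35,255,255),(291,234));print("dot",c,ray(s,*c,70))
cv2.imwrite("pics/w2.png",np.hstack([p["frame"][::,:,::-1][::1][:480,:400],s["frame"][100:580,200:500,::-1].copy() if 0 else cv2.resize(s["frame"][170:350,250:400,::-1],(400,480))]))
print(proj(s,o["tcp_pos"]),proj(s,(481.5,-212.2,12)))
```

```text
6.25 [ 477.  -235.9   42.4] [ 1.14583549  0.75832294 -0.04265351]
dot [283.56521739 248.15217391] [513.79680291 -36.43346758  70.        ]
dot [290.58823529 233.41176471] [514.14790966 -36.1081163   70.        ]
[336.25433083 299.80271593] [330.56131777 303.69181314]
```

View pics/w2.png

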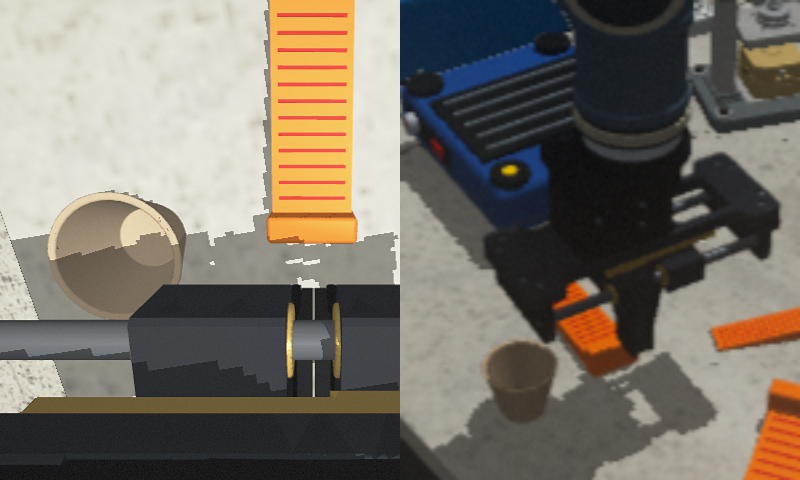

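The heel is centred on the finger line (312 against 313 px) and the vibrator hasn't moved. I'll lower and push at moderate speed to about 20 mm before the expected snug point.

Call:
apply_moves --plan '[[[0,0,20,0,0,0,0],[0,0,35,0,0,0,0],[0,0,35,0,0,0,0],[5,0,35,0,0,0,0],[9,0,35,0,0,0,0],[12,0,35,0,0,0,0],[15,0,35,0,0,0,0],[18,0,35,0,0,0,0],[22,0,35,0,0,0,0],[26,0,35,0,0,0,0],[30,0,35,0,0,0,0],[34,0,35,0,0,0,0],[38,0,35,0,0,0,0],[42,0,35,0,0,0,0],[46,0,35,0,0,0,0],[50,0,35,0,0,0,0],[53,0,35,0,0,0,0],[56,0,35,0,0,0,0],[58,0,35,0,0,0,0],[58,0,35,0,0,0,0]]]'

```text
time_s: 8.07
tcp_pos: [487.1, -178.1, 7.4]
ee_rot: [[0.166, 0.986, -0.0], [0.986, -0.166, 0.001], [0.001, -0.0, -1.0]]
ft_force: [-0.4, -0.0, 0.4]
gripper_width: 0.005
grip_force: 0.0
```

Run:
```python
from h import *
o=get_obs();print(o["time_s"],o["tcp_pos"].round(1),o["ft_force"])
p=viewer.capture("wrist");save(p,"w3")
```

```text
8.0667 [ 487.1 -178.1    7.4] [-0.40356173 -0.02145805  0.39191026]
```

View pics/w3.png

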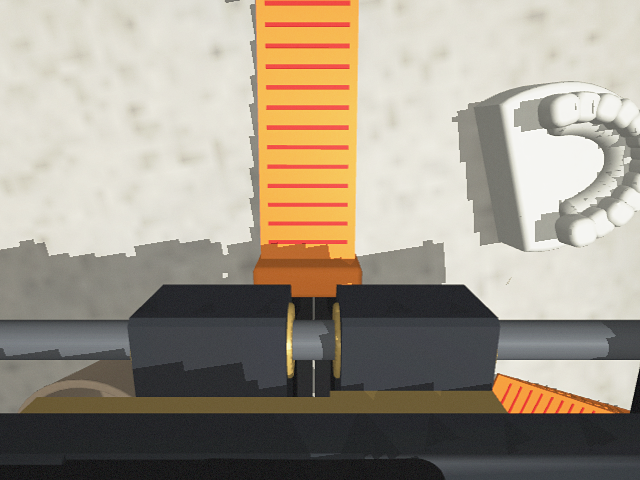

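The wedge travels straight, at cols 257–357, and the cast and crucible are clear. The tip is now roughly at the sole edge, so I'll push on more slowly.

Call:
apply_moves --plan '[[[3,0,0,0,0,0,0],[6,0,0,0,0,0,0],[9,0,0,0,0,0,0],[12,0,0,0,0,0,0],[15,0,0,0,0,0,0],[18,0,0,0,0,0,0],[21,0,0,0,0,0,0],[24,0,0,0,0,0,0],[26,0,0,0,0,0,0],[28,0,0,0,0,0,0],[28,0,0,0,0,0,0]]]'

```text
time_s: 9.03
tcp_pos: [491.8, -150.5, 7.4]
ee_rot: [[0.166, 0.986, -0.0], [0.986, -0.166, 0.0], [0.0, -0.0, -1.0]]
ft_force: [0.4, -0.2, -0.2]
gripper_width: 0.006
grip_force: 0.0
```

Call:
apply_moves --plan '[[[1,0,0,0,0,0,0],[2,0,0,0,0,0,0],[3,0,0,0,0,0,0],[4,0,0,0,0,0,0],[4,0,0,0,0,0,0]]]'

```text
time_s: 9.45
tcp_pos: [492.3, -146.9, 7.5]
ee_rot: [[0.166, 0.986, -0.0], [0.986, -0.166, 0.0], [0.0, -0.0, -1.0]]
ft_force: [0.2, 0.7, -0.3]
gripper_width: 0.006
grip_force: 0.0
```

Call:
apply_moves --plan '[[[1,0,0,0,0,0,0],[2,0,0,0,0,0,0],[3,0,0,0,0,0,0],[3,0,0,0,0,0,0]]]'

```text
time_s: 9.78
tcp_pos: [492.9, -144.0, 7.5]
ee_rot: [[0.166, 0.986, -0.0], [0.986, -0.166, 0.0], [0.0, -0.0, -1.0]]
ft_force: [-1.2, 0.4, 0.9]
gripper_width: 0.004
grip_force: 0.0
```

Call:
apply_moves --plan '[[[1,0,0,0,0,0,0],[2,0,0,0,0,0,0],[2,0,0,0,0,0,0]]]'

```text
time_s: 10.03
tcp_pos: [493.3, -142.1, 7.5]
ee_rot: [[0.166, 0.986, -0.0], [0.986, -0.166, 0.0], [0.0, -0.0, -1.0]]
ft_force: [-0.2, 1.0, 0.0]
gripper_width: 0.002
grip_force: 0.0
```

Call:
apply_moves --plan '[[[1,0,0,0,0,0,0],[2,0,0,0,0,0,0],[2,0,0,0,0,0,0]]]'

```text
time_s: 10.28
tcp_pos: [493.6, -140.1, 7.5]
ee_rot: [[0.166, 0.986, -0.0], [0.986, -0.166, 0.0], [0.0, -0.0, -1.0]]
ft_force: [-0.3, 0.1, 0.2]
gripper_width: 0.003
grip_force: 0.0
```

Call:
apply_moves --plan '[[[1,0,0,0,0,0,0],[2,0,0,0,0,0,0],[2,0,0,0,0,0,0]]]'

```text
time_s: 10.53
tcp_pos: [493.9, -138.1, 7.5]
ee_rot: [[0.166, 0.986, -0.0], [0.986, -0.166, 0.0], [0.0, -0.0, -1.0]]
ft_force: [-0.8, 0.7, -0.1]
gripper_width: 0.006
grip_force: 0.0
```

Call:
apply_moves --plan '[[[1,0,0,0,0,0,0],[2,0,0,0,0,0,0],[2,0,0,0,0,0,0]]]'

```text
time_s: 10.78
tcp_pos: [494.2, -136.1, 7.5]
ee_rot: [[0.166, 0.986, -0.0], [0.986, -0.166, 0.0], [0.0, -0.0, -1.0]]
ft_force: [0.5, -0.4, 0.9]
gripper_width: 0.004
grip_force: 0.0
```

Call:
apply_moves --plan '[[[1,0,0,0,0,0,0],[2,0,0,0,0,0,0],[2,0,0,0,0,0,0]]]'

```text
time_s: 11.03
tcp_pos: [494.6, -134.1, 7.5]
ee_rot: [[0.166, 0.986, -0.0], [0.986, -0.166, 0.0], [0.0, -0.0, -1.0]]
ft_force: [0.1, 0.6, -0.7]
gripper_width: 0.006
grip_force: 0.0
```

Run:
```python
from h import *
o=get_obs();print(o["time_s"],o["tcp_pos"].round(1),o["ft_force"])
p=viewer.capture("wrist");save(p,"w4")
t=viewer.capture("top");s=viewer.capture("scene")
m,st,c=comp(t,(22,140,110),(35,255,255),(284,248));print("dot",c,ray(t,*c,70))
m,st,c=comp(s,(22,140,110),(35,255,255),(291,234));print("dot",c,ray(s,*c,70))
```

```text
11.0333 [ 494.6 -134.1    7.5] [ 0.11735766  0.64589518 -0.71199246]
dot [283.61702128 248.08510638] [513.92372354 -36.52894339  70.        ]Traceback (most recent call last):
  File "<stdin>", line 6, in <module>
  File "h.py", line 16, in comp
    i=1+min(range(n-1),key=lambda i:np.hypot(*(c[i+1]-near))+(1e4 if s[i+1,4]<8 else 0)); return (l==i),s[i],c[i]
        ~~~^^^^^^^^^^^^^^^^^^^^^^^^^^^^^^^^^^^^^^^^^^^^^^^^^^^^^^^^^^^^^^^^^^^^^^^^^^^^^
ValueError: min() iterable argument is empty
```

View pics/w4.png

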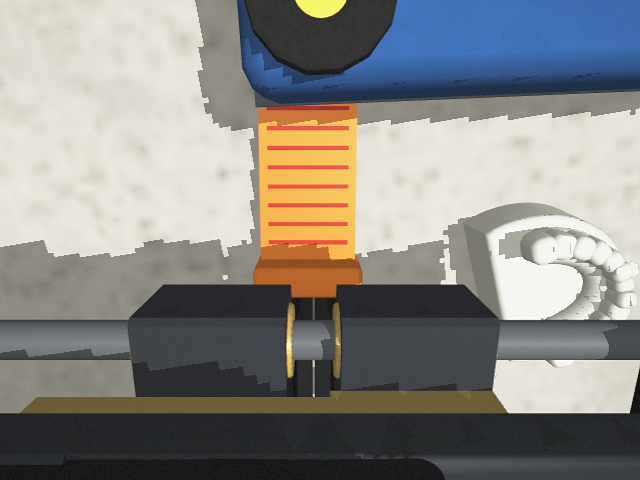

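The wedge is under the dotted corner (wedge at col 308, dot at 321), lying flat and not yet snug. Pushing further.

Call:
apply_moves --plan '[[[1,0,0,0,0,0,0],[2,0,0,0,0,0,0],[2,0,0,0,0,0,0]]]'

```text
time_s: 11.43
tcp_pos: [494.9, -132.2, 7.5]
ee_rot: [[0.166, 0.986, -0.0], [0.986, -0.166, 0.0], [0.0, -0.0, -1.0]]
ft_force: [0.9, 0.9, 0.4]
gripper_width: 0.006
grip_force: 0.0
```

Call:
apply_moves --plan '[[[1,0,0,0,0,0,0],[2,0,0,0,0,0,0],[2,0,0,0,0,0,0]]]'

```text
time_s: 11.68
tcp_pos: [495.2, -130.4, 7.5]
ee_rot: [[0.166, 0.986, 0.0], [0.986, -0.166, -0.0], [-0.0, 0.0, -1.0]]
ft_force: [0.6, -0.2, -1.1]
gripper_width: 0.002
grip_force: 0.3
```

Call:
apply_moves --plan '[[[1,0,0,0,0,0,0],[2,0,0,0,0,0,0],[2,0,0,0,0,0,0]]]'

```text
time_s: 11.93
tcp_pos: [495.4, -129.1, 7.5]
ee_rot: [[0.167, 0.986, 0.0], [0.986, -0.167, -0.001], [-0.001, 0.0, -1.0]]
ft_force: [0.5, -3.0, -0.5]
gripper_width: 0.004
grip_force: 1.5
```

Call:
apply_moves --plan '[[[0.5,0,0,0,0,0,0],[0.5,0,0,0,0,0,0],[0.5,0,0,0,0,0,0]]]'

```text
time_s: 12.18
tcp_pos: [495.5, -128.8, 7.5]
ee_rot: [[0.167, 0.986, 0.0], [0.986, -0.167, -0.001], [-0.001, 0.0, -1.0]]
ft_force: [-1.0, -4.8, -1.0]
gripper_width: 0.007
grip_force: 2.4
```

Call:
apply_moves --plan '[[[0.5,0,0,0,0,0,0],[0.5,0,0,0,0,0,0],[0.5,0,0,0,0,0,0]]]'

```text
time_s: 12.43
tcp_pos: [495.6, -128.3, 7.5]
ee_rot: [[0.167, 0.986, 0.0], [0.986, -0.167, -0.001], [-0.001, 0.0, -1.0]]
ft_force: [-1.4, -4.7, 0.5]
gripper_width: 0.005
grip_force: 2.7
```

It is snug: the resistance rose to about 5 N, with the tip about 41 mm past the edge. I'll back off and go to the pad.

Call:
apply_moves --plan '[[[-3,0,0,0,0,0,0],[-10,0,0,0,0,0,0],[-15,0,-20,0,0,0,0],[-15,0,-60,0,0,0,0],[-15,0,-100,0,0,0,0],[10,1,-105,0,0,0,0],[50,2,-105,0,0,0,0],[90,3,-100,0,0,0,0],[94,3,-80,0,0,0,0],[94,3,-70,0,0,0,0],[94,3,-66,0,0,0,0],[94,3,-66,0,0,0,0],[94,3,-66,0,0,0,0]]]'

```text
time_s: 13.52
tcp_pos: [514.0, -37.2, 73.7]
ee_rot: [[0.17, 0.986, -0.0], [0.986, -0.17, -0.0], [-0.0, -0.0, -1.0]]
ft_force: [0.7, 0.4, 0.6]
gripper_width: 0.004
grip_force: 0.0
```

Run:
```python
from h import *
o=get_obs();print(o["time_s"],o["tcp_pos"].round(1),o["ft_force"])
t=viewer.capture("top");s=viewer.capture("scene")
print(fitwedge([s],[(305,272)],[501,-70,-9.6]))
```

```text
13.5167 [514.  -37.2  73.7] [0.66392692 0.44450421 0.62509146]
(array([507.15251583, -56.93280593,  -9.72430256]), np.float64(0.4023132848645076))
```

Now the firm press.

Call:
apply_moves --plan '[[[0,0,2,0,0,0,0],[0,0,3,0,0,0,0],[0,0,4,0,0,0,0],[0,0,4.5,0,0,0,0],[0,0,4.5,0,0,0,0],[0,0,4.5,0,0,0,0]]]'

```text
time_s: 14.12
tcp_pos: [514.5, -35.8, 70.3]
ee_rot: [[0.167, 0.986, 0.0], [0.986, -0.167, 0.001], [0.001, 0.0, -1.0]]
ft_force: [-3.1, 0.0, 11.4]
gripper_width: 0.006
grip_force: 5.5
```

Call:
apply_moves --plan '[[[0,0,0.5,0,0,0,0],[0,0,0.5,0,0,0,0],[0,0,0.5,0,0,0,0]]]'

```text
time_s: 14.37
tcp_pos: [514.4, -35.8, 70.2]
ee_rot: [[0.167, 0.986, 0.0], [0.986, -0.167, 0.001], [0.001, 0.0, -1.0]]
ft_force: [-4.8, 1.0, 15.4]
gripper_width: 0.007
grip_force: 7.6
```

The pad stays at 70.2 mm under 11–15 N, so there's no rocking. I'll hold briefly, then release and retreat.

Call:
apply_moves --plan '[[[0,0,-0.3,0,0,0,0],[0,0,-0.3,0,0,0,0],[0,0,-0.3,0,0,0,0],[0,0,-0.3,0,0,0,0],[0,0,-0.3,0,0,0,0]]]'

```text
time_s: 14.78
tcp_pos: [514.4, -35.8, 70.2]
ee_rot: [[0.167, 0.986, 0.0], [0.986, -0.167, 0.001], [0.001, 0.0, -1.0]]
ft_force: [-3.5, -0.1, 11.4]
gripper_width: 0.006
grip_force: 6.3
```

Call:
apply_moves --plan '[[[0,0,-1,0,0,0,0],[0,0,-3,0,0,0,0],[0,0,-10,0,0,0,0],[0,0,-40,0,0,0,0],[0,0,-80,0,0,0,0],[0,0,-120,0,0,0,0],[0,0,-160,0,0,0,0],[30,-30,-160,0,0,0,0],[60,-40,-160,0,0,0,0],[100,-50,-160,0,0,0,0],[130,-60,-160,0,0,0,0],[130,-60,-160,0,0,0,0],[130,-60,-160,0,0,0,0]]]'

```text
time_s: 15.87
tcp_pos: [476.3, 104.8, 229.0]
ee_rot: [[0.162, 0.987, -0.0], [0.987, -0.162, 0.0], [0.0, -0.0, -1.0]]
ft_force: [0.3, -0.3, 0.6]
gripper_width: 0.006
grip_force: 0.0
```

Run:
```python
from h import *
o=get_obs();print(o["time_s"],o["tcp_pos"].round(1),o["ft_force"])
s=viewer.capture("scene")
m,st,c=comp(s,(22,140,110),(35,255,255),(291,234));print("dot",c,ray(s,*c,70))
cv2.imwrite("pics/end.png",cv2.resize(s["frame"][170:350,220:420,::-1],None,fx=3.3,fy=3.3,interpolation=cv2.INTER_CUBIC))
```

```text
15.8667 [476.3 104.8 229. ] [ 0.29077228 -0.29207299  0.55610261]
dot [290.625  233.3125] [514.41878334 -35.86244612  70.        ]
```

View pics/end.png

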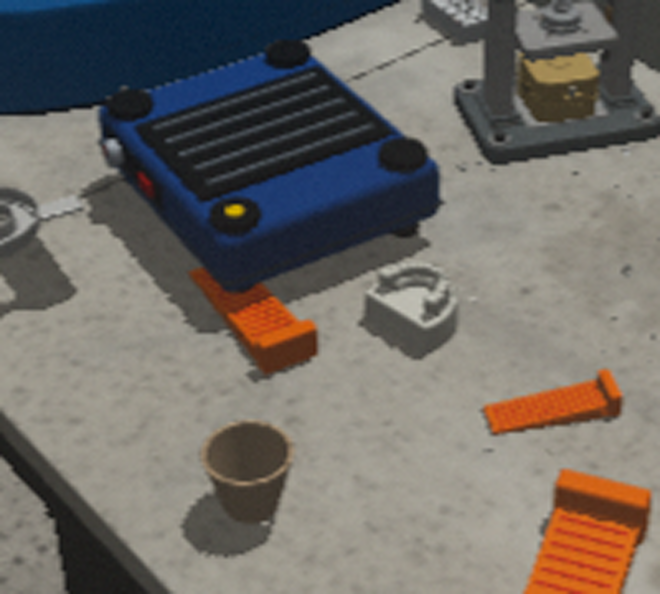

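The end picture shows the wedge flat under the dotted corner, with its heel outside at crop (290,340). The vibrator is level and unmoved, and its neighbours are untouched. Handing in.

```bash
python3 -c "
from rig import env
print(env.job_done())"
```

```text
the job is handed in; nothing more can be done
None
```

The job is handed in: the first press rocked the pad down about 6 mm, the wedge went in snug at about 5 N, and the pad stayed at 70 mm under a press of 11–15 N, with nothing else disturbed.

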